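Unpin a board carrier from the rework stand

TASK

Free the board carrier from the sloping rework stand: pull the red T-handle of the index plunger straight out, give it a quarter turn so that it stays latched open, and let go of it. Then slide the carrier up the slope by its black carrying bar until its tongue is out from under the bridge, lift it off and lower it gently, flat and centred, onto the black heat sink, without dropping it. The module lies loose in the carrier's pocket and must stay there, so never tip the carrier much more than it leans on the stand; leave the plunger latched open and the other things on the bench where they are.

Things in the scene. Friction and masses are not known exactly. Their poses are not given: they have to be found in the camera images.
- stand: Inclined rework stand, fixed to the bench: dark base plate 150 x 112 mm, aluminium cheeks, dark deck that rises at 35 degrees away from the robot (see deck). Origin: centre of its underside; z up, x horizontally the way the deck rises, y across.
- deck (a point): Point on the deck's surface, 78 mm above the stand's origin. Axes: x up the slope, y across, z = n, the deck's normal, which leans 35 degrees from vertical towards the robot. Fixed on the deck: two guide rails, 5 mm high and 71 mm apart, beside the carrier's plate; a stop 7 mm high at x -74 mm, on which the carrier's tongue rests; and the bridge.
- bridge (a point): Upper end of the aluminium bridge, on the deck at deck x -45 mm. The bridge reaches from there down the slope to x -71 mm, is 54 mm wide, its underside is 9 mm and its top 17 mm (screw heads 20 mm) above the deck; the carrier's tongue lies under it, between its two posts (34 mm apart).
- tee_grip (a point): Centre of the red T-handle of the index plunger on the bridge: bar 46 mm long, 12 mm thick, 14 mm high along n. While locked at deck x -58 mm, 57 mm above the deck. Its z is n, its x runs along the bar: up the slope while locked. Below the bar 16 mm of stem (13 mm thick at most), then the sleeve, 18 mm in diameter, top 34 mm above the deck.
- plunger_lift (a joint): How far the plunger is pulled out along n (m): 0 locked, with its pin 5 mm deep in the carrier's hole; end stop at 0.0105. Its spring pulls back with 3 N when locked and 8 N when out. Up to 0.008 a cross pin runs in a slot of the sleeve and the handle cannot turn.
- plunger_turn (a joint): Turn of the plunger about n (rad, positive anticlockwise seen from above): 0 locked, with 0.15 of play; pulled out beyond 0.008 it turns freely up to 1.65 either way. Let go after a quarter turn (1.57, either way), the cross pin rests on the sleeve: the lift stays at about 0.008 and the pin is 3 mm clear of the carrier. Turned less than about 0.6 it may snap back.
- plunger: The index plunger: pin, cross pin, stem and red T-handle in one piece. Origin on its axis, level with the deck's surface when locked; z is n, x as for tee_grip.
- carrier: Aluminium board carrier, 0.2 to 0.3 kg. Plate 6 mm thick, 66 mm wide, x -35 to +60 mm; tongue 30 mm wide, x -74 to -35 mm, with a 10 mm hole at x -58 mm where the plunger pins it. Origin: on its underside below the bar, near its centre of mass; x away from the tongue, y across, z its normal. At the start it lies on the deck, its frame on that of deck, held on the stop by its weight.
- carrier_bar (a point): Centre of the carrier's black carrying bar: 60 mm long along carrier y, 12 mm thick along x, 16 mm high, centre 52 mm above the underside; open below, between posts at y +-24 mm. With the plunger latched open the carrier slides up the slope; after 30 mm its tongue is out from under the bridge and it can be lifted off.
- module: Small green circuit module 36 x 44 x 6 mm lying loose in the carrier's pocket: inside 39 x 47 mm, centre at carrier x +36.5 mm, floor 6 mm above the carrier's underside, black walls 4.5 mm high. Origin: centre of its underside.
- heat_sink: Black finned heat sink 85 x 92 x 14 mm (x, y, z), loose on the bench, fins up. Origin: centre of its underside.
- spare_tin: Bystander: dark green tin 65 x 88 x 24 mm.
- multimeter: Bystander: yellow pocket multimeter 125 x 66 x 37 mm.
- paste_jar: Bystander: white jar, 56 mm across, 42 mm high.
- loupe: Bystander: black eye loupe, 35 mm across, 26 mm high.
- tweezers: Bystander: tweezers 119 mm long, lying.
Things that resemble listed ones, but are neither listed nor needed, are in the scene too. What is shaped like the module but brown, turquoise or yellow is not meant.

How it is judged:
By the outcome, as a careful person would: the job done as asked, in the order asked, and still so for the second after the job is handed in, with the robot touching nothing.
It also fails if it takes over 58 s, if anything falls off the work surface, if the arm or the gripper's body presses on something with over 40 N, if the wrist force passes 120 N, or if a joint passes its speed limit or range.

ROBOT

A 6-joint arm with a two-finger parallel gripper is mounted at the origin on a cart in front of the work surface, level with it; the furniture and walls round the work are solid. World frame = base frame: x ahead of the robot, y to its left, z up, the work surface at z = 0. Lengths are in mm, angles in rad, forces in N, time in s.
With the tool pointing down it reaches from about 375 to 900 mm from the base axis. Payload 3.1 kg.
Tool frame: the origin (TCP) lies between the finger pads; the fingertips stand 8 mm ahead of it and the grasp point (between the pads) lies 11 mm behind it; z points along the fingers, y is the line along which they close (so a half turn about z gives the same grasp; the last joint's range is limited). The gripper opens to 85 mm and grips with 20 to 120 N. Pads are 22 mm wide; open, the fingers measure 114 mm over their backs; the gripper's body (76 mm by 85 mm) begins 54 mm behind the grasp point. The pads swing forward as they close: fully open they stand 13 mm farther back than shut.
Start: joints at [1.004, 0.527, 1.433, -0, 1.181, -0.178], TCP at [236.304, 578.582, 239.31] pointing down, gripper open.
Joint ranges: [-3.08, 3.08], [-0.75, 2.2], [0.22, 2.44], [-1.43, 4.57], [0, 2.65], [-2.85, 2.85]. Speed limits (rad/s): [2.79, 2.79, 3.14, 3.14, 3.14, 3.14].

INTERFACE

Orientations are given as a rotation vector (axis times angle).
In Python, from station import bot, snapshot, camera_params, models gives the robot as it stands.
- The arm moves only by the tool play_rows, never from a script. Its arguments are lists of equal length, an entry for each row: "translation": the shift along the tool's x, y, z in m, a list of three; "dr": the turn, a rotation vector about the tool's x, y, z in rad, a list of three; "jaw": the finger opening in m, from 0 to 0.0854. A call has 1 to 8 rows; each row is the pose to reach, as a shift and turn from the pose commanded when the call began, along the tool's axes at that moment; what a row does not reach only later rows make up. A row lasts 1/10 s, in which the tool goes at most 50 mm and 8.59 degrees, less where a joint would pass 70% of its speed; a pose out of reach is approached as far as the arm can. A call with a gripper value outside its range is refused whole. The fingers move at their own pace and stop on an object; "newtons" is the grip in N (left out, the last holds). Time passes only in rows, so rows that repeat a pose let the fingers close. It gives the time, the measured TCP pose, the force, the opening and the grip force at its end, in the units of the state.
- bot.sense(): the state, without advancing time (a new reading comes with each control period).
- snapshot(name): name is "scene" or "side" or "wrist"; returns the picture (420x560x3 uint8, blue, green, red); there is no depth.
- camera_params(name): a dict with "mtx" (3x3 intrinsics, pixels), "k1" (the pictures are not rectified: a ray, as slopes to the right and down, at radius r is drawn at 1 + k1 r^2 times it, then the intrinsics apply), "T" (4x4, takes a point from camera to world coordinates); the wrist camera has in their place "hand_eye" (4x4, takes a point from camera to tool coordinates, whose origin is the TCP and whose axes are the flange's). Camera axes: x right, y down, z forward; pixel columns grow to the right and rows downward; lengths in mm; the calibration is good to about 2 mm. A picture is of the moment at which its call begins: read the wrist's pose just before it. camera_params takes no time and is no camera call.
- bot.sign_off(): hands the job in; it is judged then, once.
Trained networks look in the newest picture that a camera, given by its name, has taken for a name from the list of things; names that differ only in an ending like _2 or _b are one class to them, and where a whole thing is asked for, a point or a joint stands for the part that bears it (a point fixed in the world has none). Each returns a list of dicts, best first, with "conf" (0 to 1); they miss things now and then, are a little off and sometimes report something else, mostly with a low value. They report only what shows in the picture. A call takes as long as a camera call. They do not tell look-alikes from the thing itself.
- models.recognise(name, camera): "rect" ([left, top, right, bottom] in pixels, round what is visible of it).
- models.place_of(name, camera): "point" ([column, row] in pixels: a listed point, or the origin of a listed thing).
The state is a dict: "time": time; "joint_positions": joint angles; "joint_velocities": joint speeds; "tau": joint torques, N m; "eef_pos": TCP position; "orientation": TCP orientation; "wrist_force": force on the tool from outside, world axes, zero at the start; "wrist_torque": the same for the moment, N m; "width": finger opening in mm; "grasp_force": force on a finger pad.
Only numpy, scipy, OpenCV 4.12 (cv2) and the standard library are available. Lean on these libraries where they do the work, as an engineer would, in place of code of your own. Each camera call takes 0.05 s, during which the arm holds its last target. There are 200 camera calls.

## Working session

There is one attempt and no reset: what is moved stays moved. The work goes in short steps, Python scripts to look and compute and a tool call to move; the robot and the scene stay as the last step left them, time stands still between calls to the robot, and variables do not carry over. Pictures are saved under pics/ and viewed, at most 10 in all, crops included, and the job is handed in when it is done.

Besides the shell and the picture viewer there is one more tool, called after ">>>" as a command line: name --argument value ..., lists and objects as JSON in quotes. play_rows: Moves the arm, as the interface text tells. Its arguments: {"type":"object","properties":{"translation":{"type":"array"},"dr":{"type":"array"},"jaw":{"type":"array"},"newtons":{"type":"number"}},"required":["translation","dr","jaw"]}

```bash
ls; mkdir -p pics; cat > h.py <<'E'
import numpy as np, cv2
from scipy.spatial.transform import Rotation as R
from station import bot, snapshot, camera_params, models
def tool():
    s=bot.sense(); T=np.eye(4); T[:3,:3]=R.from_rotvec(s["orientation"]).as_matrix(); T[:3,3]=s["eef_pos"]; return T
def cam(name,Tt=None):
    p=camera_params(name); T=np.array(p["T"]) if "T" in p else (tool() if Tt is None else Tt)@np.array(p["hand_eye"])
    return np.array(p["mtx"]),p["k1"],T
def ray(c,px):
    K,k,T=c; d=cv2.undistortPoints(np.array([[px]],float),K,np.array([k,0,0,0.]))[0,0]
    v=T[:3,:3]@np.array([d[0],d[1],1]); return T[:3,3],v/np.linalg.norm(v)
def proj(c,P):
    K,k,T=c; q=(np.atleast_2d(P)-T[:3,3])@T[:3,:3]
    return cv2.projectPoints(q,np.zeros(3),np.zeros(3),K,np.array([k,0,0,0.]))[0][:,0]
def atz(c,px,z):
    o,v=ray(c,px); return o+v*(z-o[2])/v[2]
def tri(rs):
    A=sum(np.eye(3)-np.outer(v,v) for o,v in rs); b=sum((np.eye(3)-np.outer(v,v))@o for o,v in rs)
    P=np.linalg.solve(A,b); return P,[np.linalg.norm((np.eye(3)-np.outer(v,v))@(P-o)) for o,v in rs]
E
python3 - <<'E'
from h import *
np.set_printoptions(precision=1,suppress=True)
print({k:np.round(v,3) for k,v in bot.sense().items()})
for n in("scene","side"):
    im=snapshot(n); cv2.imwrite(f"pics/{n}0.png",im); c=cam(n); print(n,c[2],c[0][0,0],c[1])
    for t in ["stand","deck","bridge","tee_grip","carrier","carrier_bar","module","heat_sink"]:
        print(t,[(np.round(d["point"]),round(d["conf"],2)) for d in models.place_of(t,n)][:3])
E
```

```text
pics
{'time': np.float64(0.0), 'joint_positions': array([ 1. ,  0.5,  1.4, -0. ,  1.2, -0.2]), 'joint_velocities': array([ 0., -0.,  0.,  0.,  0., -0.]), 'tau': array([  0. , -44.2, -17.8,  -0. ,   0. ,  -0. ]), 'eef_pos': array([235.9, 578. , 238.3]), 'orientation': array([-0.6, -3.1,  0. ]), 'wrist_force': array([-0.5, -0.1, -0.7]), 'wrist_torque': array([-0., -0., -0.]), 'grasp_force': np.float64(0.0), 'width': np.float64(85.347)}
scene [[   0.6   -0.6    0.6  -56.8]
 [  -0.8   -0.4    0.4 -365.1]
 [  -0.    -0.7   -0.7  816.9]
 [   0.     0.     0.     1. ]] 461.7177278024092 -0.0017596865659552452
stand [(array([277., 222.]), 0.81), (array([270., 159.]), 0.26)]
deck [(array([283., 198.]), 0.75)]
bridge [(array([273., 216.]), 0.82)]
tee_grip [(array([271., 212.]), 0.52)]
carrier [(array([281., 196.]), 0.77), (array([276., 189.]), 0.69)]
carrier_bar [(array([274., 190.]), 0.6), (array([285., 181.]), 0.3)]
module [(array([330., 286.]), 0.68), (array([286., 178.]), 0.6), (array([275., 190.]), 0.57)]
heat_sink [(array([215., 179.]), 0.95)]
side [[ -1.   -0.    0.  532.5]
 [ -0.    0.6  -0.8 951.9]
 [  0.   -0.8  -0.6 815.8]
 [  0.    0.    0.    1. ]] 480.38933144960384 -0.0917273265797972
stand [(array([279., 247.]), 0.98)]
deck [(array([280., 222.]), 0.76)]
bridge []
tee_grip [(array([315., 214.]), 0.47), (array([282., 222.]), 0.46)]
carrier [(array([281., 222.]), 0.91), (array([267., 216.]), 0.53)]
carrier_bar [(array([275., 195.]), 0.65), (array([294., 206.]), 0.64), (array([294., 229.]), 0.61)]
module [(array([351., 183.]), 0.55), (array([270., 217.]), 0.43), (array([371., 248.]), 0.42)]
heat_sink [(array([269., 317.]), 0.86)]
```

View pics/scene0.png

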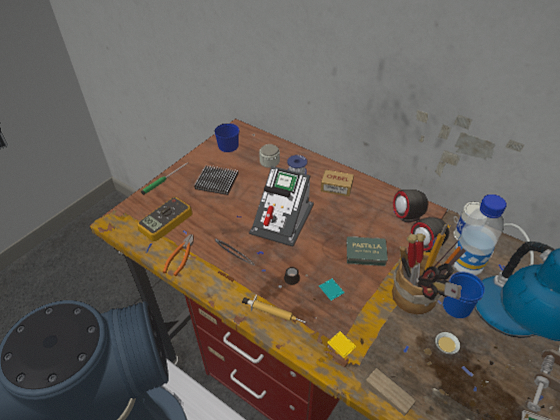

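View pics/side0.png

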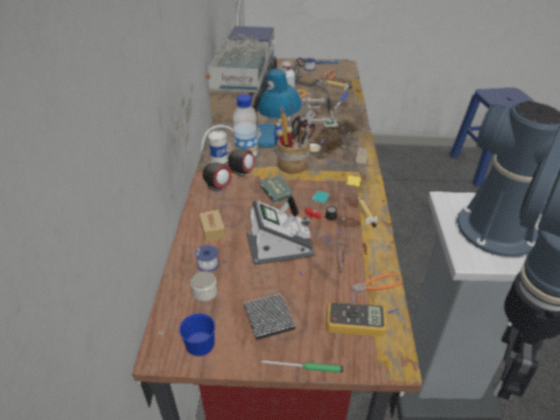

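```bash
python3 - <<'E'
from h import *
np.set_printoptions(precision=1,suppress=True)
a,b=cam("scene"),cam("side")
for t,p,q in [("stand",(277,222),(279,247)),("deck",(283,198),(280,222)),("carrier",(281,196),(281,222)),("sink",(215,179),(269,317)),("bar",(274,190),(275,195)),("tee",(271,212),(315,214)),("module",(286,178),(270,217))]:
    print(t,*tri([ray(a,p),ray(b,q)]))
print(atz(a,(215,179),0),atz(b,(269,317),0),atz(a,(277,222),0),atz(b,(279,247),0))
E
```

```text
stand [563.5  95.8  -5.4] [np.float64(5.801511399826725), np.float64(5.801511399826626)]
deck [567.2  86.5  72.6] [np.float64(0.8145491760066291), np.float64(0.814549176006617)]
carrier [565.2  91.3  77.4] [np.float64(1.4642593274456968), np.float64(1.4642593274456013)]
sink [579.3 315.9   5.3] [np.float64(0.005113545304890751), np.float64(0.0051135453048994466)]
bar [559.   81.6 130.4] [np.float64(24.735142489564772), np.float64(24.735142489564772)]
tee [490.9  70.8  93. ] [np.float64(8.013340274490902), np.float64(8.01334027449082)]
module [593.7 101.2 103.5] [np.float64(5.699410747696769), np.float64(5.69941074769669)]
[583.5 320.4   0. ] [579.6 311.7   0. ] [552.8  93.6   0. ] [568.2  96.8   0. ]
```

```bash
cat >> h.py <<'E'
def rel(Tgt):
    D=np.linalg.inv(tool())@Tgt; r=R.from_matrix(D[:3,:3]).as_rotvec()
    print("translation",np.round(D[:3,3]/1000,4),"dr",np.round(r,3),"dist",round(np.linalg.norm(D[:3,3])),"deg",round(np.degrees(np.linalg.norm(r)),1))
def deckT(o,yaw,tilt=35):  # deck frame
    c,s=np.cos(yaw),np.sin(yaw); t=np.radians(tilt); Z=np.array([[c,-s,0],[s,c,0],[0,0,1]])
    T=np.eye(4); T[:3,:3]=Z@np.array([[np.cos(t),0,-np.sin(t)],[0,1,0],[np.sin(t),0,np.cos(t)]]); T[:3,3]=o; return T
A=np.diag([-1.,1,-1,1]) # tool axes in deck: x=-xs, y=ys, z=-n
def pose(D,p,rot=0.): # TCP at deck point p, tool turned rot about its z from 'y across'
    M=np.eye(4); M[:3,:3]=A[:3,:3]@R.from_rotvec([0,0,rot]).as_matrix(); M[:3,3]=p; return D@M
E
python3 - <<'E'
from h import *
np.set_printoptions(precision=2,suppress=True)
print(np.array(camera_params("wrist")["hand_eye"]),camera_params("wrist")["mtx"])
rel(pose(deckT([567,88,76],0),[-30,0,230]))
E
```

```text
[[   0.     -0.95   -0.31   81.49]
 [   1.      0.     -0.     -0.96]
 [   0.     -0.31    0.95 -134.42]
 [   0.      0.      0.      1.  ]] [[363.01   0.   273.77]
 [  0.   363.01 207.1 ]
 [  0.     0.     1.  ]]
translation [-0.35 -0.39 -0.01] dr [-0.12 -0.6  -0.38] dist 521 deg 41.3
```

>>> play_rows --translation '[[-0.17,-0.2,-0.01],[-0.17,-0.2,-0.01],[-0.35,-0.39,-0.01],[-0.35,-0.39,-0.01],[-0.35,-0.39,-0.01],[-0.35,-0.39,-0.01],[-0.35,-0.39,-0.01],[-0.35,-0.39,-0.01]]' --dr '[[-0.12,-0.6,-0.38],[-0.12,-0.6,-0.38],[-0.12,-0.6,-0.38],[-0.12,-0.6,-0.38],[-0.12,-0.6,-0.38],[-0.12,-0.6,-0.38],[-0.12,-0.6,-0.38],[-0.12,-0.6,-0.38]]' --jaw '[0.085,0.085,0.085,0.085,0.085,0.085,0.085,0.085]'

```text
time: 1.7
eef_pos: [368.0, 209.1, 247.9]
orientation: [-0.009, 2.532, 0.004]
wrist_force: [1.3, -1.0, -0.2]
width: 84.9
grasp_force: 0.0
```

```bash
python3 - <<'E'
from h import *
rel(pose(deckT([567,88,76],0),[-30,0,230])); print(bot.sense()["joint_positions"])
E
```

```text
translation [-0.0338 -0.1214  0.0243] dr [ 0.005 -0.002  0.006] dist 128 deg 0.4
[ 0.40504499  0.16343647  2.25805462 -0.99340196  0.26704218 -0.26188801]
```

>>> play_rows --translation '[[-0.034,-0.121,0.024],[-0.034,-0.121,0.024],[-0.034,-0.121,0.024],[-0.034,-0.121,0.024],[-0.034,-0.121,0.024],[-0.034,-0.121,0.024]]' --dr '[[0,0,0],[0,0,0],[0,0,0],[0,0,0],[0,0,0],[0,0,0]]' --jaw '[0.085,0.085,0.085,0.085,0.085,0.085]'

```text
time: 2.3
eef_pos: [396.3, 121.2, 242.9]
orientation: [-0.012, 2.56, 0.019]
wrist_force: [0.4, -0.2, 0.1]
width: 84.9
grasp_force: 0.0
```

```bash
python3 - <<'E'
from h import *
np.set_printoptions(precision=1,suppress=True)
rel(pose(deckT([567,88,76],0),[-30,0,230])); print(bot.sense()["joint_positions"])
T=tool(); np.save("T1.npy",T)
im=snapshot("wrist"); cv2.imwrite("pics/w1.png",im)
for t in ["deck","bridge","tee_grip","carrier","carrier_bar","module","stand"]:
    print(t,[(np.round(d["point"]),round(d["conf"],2)) for d in models.place_of(t,"wrist")][:3])
E
```

```text
translation [-0. -0.  0.] dr [ 0. -0.  0.] dist 36 deg 1.9
[ 0.   0.1  2.3  0.   0.1 -1.6]
deck [(array([226., 238.]), 0.59), (array([261.,  53.]), 0.49)]
bridge [(array([229., 179.]), 0.7)]
tee_grip [(array([212., 180.]), 0.61)]
carrier [(array([237., 220.]), 0.75)]
carrier_bar [(array([227., 235.]), 0.63), (array([243., 166.]), 0.62)]
module [(array([ 40., 100.]), 0.96), (array([246., 252.]), 0.74)]
stand [(array([244., 163.]), 0.74)]
```

View pics/w1.png

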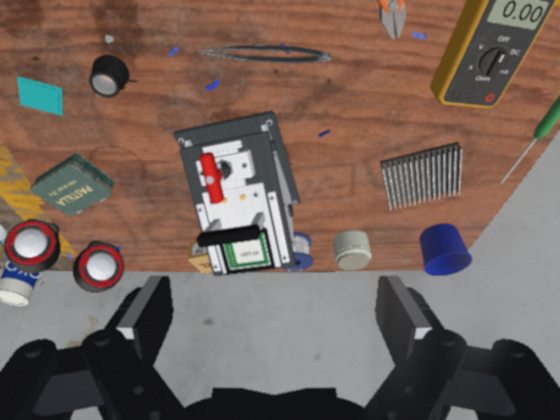

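```bash
cat >> h.py <<'E'
from scipy.optimize import least_squares
def fitdeck(obs,x0=(567,88,0)):  # obs: (cam, deckpoint, pixel)
    def f(x):
        D=deckT([x[0],x[1],78],x[2]); return np.concatenate([(proj(c,D[:3,:3]@np.array(p)+D[:3,3])[0]-px) for c,p,px in obs])
    s=least_squares(f,x0,x_scale=[10,10,.1],loss="soft_l1"); return s.x,s.fun.reshape(-1,2)
def fk(q,p):
    a,h,L1,L2,Lt,b=p; q=np.array(q)
    Rz=lambda t:R.from_rotvec([0,0,t]); Ry=lambda t:R.from_rotvec([0,t,0])
    M=Rz(q[0]); P=np.array([0,0,h])+M.apply([a,0,0]); M=M*Ry(q[1]); P=P+M.apply([0,0,L1])
    M=M*Ry(q[2]); P=P+M.apply([b,0,L2]); M=M*Rz(q[3])*Ry(q[4]); P=P+M.apply([0,0,Lt]); M=M*Rz(q[5]); return P,M
E
python3 - <<'E'
from h import *
np.set_printoptions(precision=2,suppress=True)
T=np.load("T1.npy"); w=cam("wrist",T); im=cv2.imread("pics/w1.png").astype(int)
b,g,r=im[...,0],im[...,1],im[...,2]
m=(r>120)&(g<60)&(b<60); m[:140]=0;m[215:]=0;m[:,:185]=0;m[:,240:]=0
ys,xs=np.nonzero(m); print("tee",xs.mean(),ys.mean(),len(xs),xs.min(),xs.max(),ys.min(),ys.max())
x,res=fitdeck([(w,(-58,0,60),(xs.mean(),ys.mean())),(w,(0,-30,58),(200,239)),(w,(0,30,58),(262,232)),(w,(36.5,0,12),(247,252))])
print(x,res)
x2,res=fitdeck([(cam("scene"),(0,0,0),(283,198)),(cam("side"),(0,0,0),(280,222)),(cam("scene"),(-58,0,60),(268,215))]); print(x2,res)
q3=bot.sense()["joint_positions"]; Q=[([1.004,.527,1.433,0,1.181,-.178],[236.304,578.582,239.31]),([.40504499,.16343647,2.25805462,-.99340196,.26704218,-.26188801],[368.,209.1,247.9]),(q3,T[:3,3])]
f=lambda p:np.concatenate([fk(q,p)[0]-e for q,e in Q])
s=least_squares(f,[0,300,400,400,200,0]); print(q3,s.x,s.fun.reshape(-1,3))
R0=fk(q3,s.x)[1].inv()*R.from_matrix(T[:3,:3]); print(R0.as_rotvec(), (fk(Q[1][0],s.x)[1]*R0).as_rotvec())
E
```

```text
tee 211.8844827586207 176.6793103448276 580 200 222 153 202
[563.39  91.17   0.25] [[ 1.38 -0.73]
 [-1.03  2.02]
 [-1.03 -0.08]
 [ 0.9  -0.03]]
[566.84  86.56   0.22] [[-0.41 -1.37]
 [-0.09 -1.9 ]
 [-0.13  0.47]]
[ 0.03  0.13  2.31  0.02  0.12 -1.57] [  186.36 -1088.67   801.34  -139.02  -206.66  -406.52] [[  93.86  -59.83    0.16]
 [   1.47   -0.97   -3.84]
 [   2.07 -111.1     3.68]]
[ 0.   -0.    1.57] [-0.01  2.53  0.  ]
```

```bash
cat >> h.py <<'E'
def fk(q,p):
    a,h,L1,L2,Lt,b,d=p; q=np.array(q)
    Rz=lambda t:R.from_rotvec([0,0,t]); Ry=lambda t:R.from_rotvec([0,t,0])
    M=Rz(q[0]); P=np.array([0,0,h])+M.apply([a,d,0]); M=M*Ry(q[1]); P=P+M.apply([0,0,L1])
    M=M*Ry(q[2]); P=P+M.apply([b,0,L2]); M=M*Rz(q[3])*Ry(q[4]); P=P+M.apply([0,0,Lt]); M=M*Rz(q[5]+np.pi/2); return P,M
lo=np.array([-3.08,-.75,.22,-1.43,0,-2.85]);hi=np.array([3.08,2.2,2.44,4.57,2.65,2.85])
def ik(T,p,q0):
    def f(q):
        P,M=fk(q,p); return np.r_[(P-T[:3,3])/100,(M.inv()*R.from_matrix(T[:3,:3])).as_rotvec()]
    return min((least_squares(f,np.clip(g,lo+.01,hi-.01),bounds=(lo,hi)) for g in q0),key=lambda s:s.cost)
E
python3 - <<'E'
from h import *
np.set_printoptions(precision=2,suppress=True)
T=tool(); q3=bot.sense()["joint_positions"]; Q=[([1.004,.527,1.433,0,1.181,-.178],[236.304,578.582,239.31]),([.40504499,.16343647,2.25805462,-.99340196,.26704218,-.26188801],[368.,209.1,247.9]),(q3,T[:3,3])]
f=lambda p:np.concatenate([[*(fk(q,p)[0]-e)] for q,e in Q])
s=least_squares(lambda p:np.r_[f(p),(p[0])*.01,(p[5])*.01],[0,200,400,400,200,0,110]); p=s.x; np.save("p.npy",p); print(p,f(p).reshape(-1,3))
D=deckT([564,90,78],.24)
g=[q3,[0,.5,1.8,0,.3,-1.5],[0,.5,1.8,3.1,.3,1.5],[0,.5,1.8,0,.3,0]]
for n,P in [("tee hover",pose(D,[-58,0,160])),("tee",pose(D,[-58,0,52])),("tee turned",pose(D,[-58,0,62],np.pi/2)),("tee turned-",pose(D,[-58,0,62],-np.pi/2)),("bar",pose(D,[0,0,41],np.pi/2)),("bar up",pose(D,[36,0,41],np.pi/2)),("bar off",pose(D,[36,0,141],np.pi/2)),("place",pose(deckT([580,315,55],.24,0),[0,0,0],np.pi/2)),("place2",pose(deckT([580,315,55],.24,0),[0,0,0],0)),("view",pose(D,[-60,0,200],.5))]:
    k=ik(P,p,g); print(n,P[:3,3],k.x,round(k.cost,5))
E
```

```text
[-19.11 219.51 621.06 383.98 289.07  88.88 111.13] [[ 0.14 -0.12  0.  ]
 [ 0.26  0.16  0.08]
 [-0.28  0.12 -0.08]]
tee hover [428.71  56.89 175.8 ] [-0.23  0.3   2.29  0.88  0.2  -2.85] 0.0156
tee [488.88  71.62  87.33] [-0.25  0.65  2.38  2.56  0.51  1.68] 0.0
tee turned [483.31  70.25  95.52] [-0.27  0.6   2.36  2.37  0.43 -2.85] 0.00111
tee turned- [483.31  70.25  95.52] [-0.25  0.62  2.39  2.54  0.5   0.13] 0.0
bar [541.16  84.41 111.59] [-0.18  0.58  2.22  2.32  0.32 -2.7 ] 0.0
bar up [569.8   91.42 132.23] [-0.15  0.54  2.13  2.01  0.24 -2.34] 0.0
bar off [514.09  77.79 214.15] [-0.21  0.32  2.17  1.23  0.27 -1.59] 0.0
place [580. 315.  55.] [0.33 0.78 1.5  0.   0.86 0.09] 0.0
place2 [580. 315.  55.] [ 0.33  0.78  1.5  -0.    0.86 -1.48] 0.0
view [404.83  51.05 207.42] [-0.38  0.2   2.38  1.25  0.33 -2.85] 0.00224
```

```bash
cat > path.py <<'E'
from h import *
from scipy.spatial.transform import Slerp
np.set_printoptions(precision=2,suppress=True)
p=np.load("p.npy"); D=deckT([564,90,78],.24)
def walk(names,Ps,q,n=8):
    T=np.eye(4); P,M=fk(q,p); T[:3,:3]=M.as_matrix(); T[:3,3]=P
    for nm,G in zip(names,Ps):
        S=Slerp([0,1],R.from_matrix([T[:3,:3],G[:3,:3]])); mx=0; q5=9;q3=0;c=0
        for t in np.linspace(0,1,n+1)[1:]:
            W=np.eye(4); W[:3,:3]=S(t).as_matrix(); W[:3,3]=T[:3,3]*(1-t)+G[:3,3]*t
            k=ik(W,p,[q]); mx=max(mx,abs(k.x-q).max()); q=k.x; q5=min(q5,q[4]);q3=max(q3,q[2]);c=max(c,k.cost)
        print(nm,q,"maxstep %.2f q5min %.2f q3max %.2f cost %.4f"%(mx,q5,q3,c)); T=G
    return q
E
python3 - <<'E'
from path import *
q0=bot.sense()["joint_positions"]
pi=np.pi
for s in (1,-1):
  print("half turn",s)
  walk(["vert","spin1","spin2","hover","tee","pull","turn","bar"],[pose(deckT([480,100,200],.24,10),[0,0,0]),pose(deckT([480,90,200],.24,10),[0,0,0],s*pi/2),pose(deckT([480,90,200],.24,15),[0,0,0],s*pi*.99),pose(D,[-58,0,120],s*pi),pose(D,[-58,0,50],pi),pose(D,[-58,0,60],pi),pose(D,[-58,0,60],-pi/2),pose(D,[0,0,41],-pi/2)],q0)
print("no half turn")
walk(["vert","hover","tee","pull","turn"],[pose(deckT([480,100,200],.24,10),[0,0,0]),pose(D,[-58,0,120]),pose(D,[-58,0,50]),pose(D,[-58,0,60]),pose(D,[-58,0,60],pi/2)],q0)
print("quarter")
walk(["vert","spin","hover","tee"],[pose(deckT([480,100,200],.24,10),[0,0,0]),pose(deckT([480,90,200],.24,10),[0,0,0],-pi/2),pose(D,[-58,0,120],-pi/2),pose(D,[-58,0,50],-pi/2)],q0)
E
```

```text
half turn 1
vert [-0.05  0.35  1.93  0.08  0.69 -1.92] maxstep 0.14 q5min 0.19 q3max 2.27 cost 0.0000
spin1 [-0.08  0.35  1.94  0.09  0.69 -0.38] maxstep 0.19 q5min 0.69 q3max 1.94 cost 0.0000
spin2 [-0.1   0.33  2.    0.16  0.57  1.08] maxstep 0.20 q5min 0.57 q3max 2.00 cost 0.0000
hover [-0.31  0.47  2.43  2.31  0.42 -1.25] maxstep 0.53 q5min 0.22 q3max 2.43 cost 0.0000
tee [-0.24  0.65  2.38  2.57  0.51 -1.46] maxstep 0.05 q5min 0.43 q3max 2.42 cost 0.0000
pull [-0.25  0.63  2.39  2.54  0.5  -1.45] maxstep 0.00 q5min 0.50 q3max 2.39 cost 0.0000
turn [-0.25  0.63  2.39  2.54  0.5   0.12] maxstep 0.20 q5min 0.50 q3max 2.39 cost 0.0000
bar [-0.18  0.58  2.22  2.32  0.32  0.45] maxstep 0.05 q5min 0.32 q3max 2.37 cost 0.0000
half turn -1
vert [-0.05  0.35  1.93  0.08  0.69 -1.92] maxstep 0.14 q5min 0.19 q3max 2.27 cost 0.0000
spin1 [ 0.09  0.35  1.99 -0.41  0.55 -2.85] maxstep 0.20 q5min 0.55 q3max 1.99 cost 0.0391
spin2 [ 0.14  0.36  2.19 -1.43  0.28 -2.85] maxstep 0.26 q5min 0.00 q3max 2.24 cost 0.2366
hover [ 0.14  0.45  2.22 -1.43  0.34 -2.85] maxstep 0.01 q5min 0.29 q3max 2.22 cos
[... 497 characters left out ...]
.92  0.15 -2.85] maxstep 0.39 q5min 0.15 q3max 2.26 cost 0.0224
tee [-0.12  0.56  2.18  0.96  0.09 -2.85] maxstep 0.02 q5min 0.09 q3max 2.25 cost 0.0340
pull [-0.13  0.53  2.19  0.96  0.1  -2.85] maxstep 0.00 q5min 0.09 q3max 2.19 cost 0.0339
turn [-0.27  0.6   2.36  2.37  0.43 -2.85] maxstep 0.19 q5min 0.14 q3max 2.36 cost 0.0294
quarter
vert [-0.05  0.35  1.93  0.08  0.69 -1.92] maxstep 0.14 q5min 0.19 q3max 2.27 cost 0.0000
spin [ 0.09  0.35  1.99 -0.41  0.55 -2.85] maxstep 0.20 q5min 0.55 q3max 1.99 cost 0.0391
hover [-0.1   0.41  2.28 -0.6   0.   -2.84] maxstep 0.14 q5min 0.00 q3max 2.28 cost 0.0336
tee [-0.08  0.56  2.19 -0.58  0.   -2.84] maxstep 0.02 q5min 0.00 q3max 2.27 cost 0.0363
```

```bash
python3 - <<'E'
from path import *
pi=np.pi
V=lambda r,t=12:pose(deckT([480,92,205],.24,t),[0,0,0],r)
rel(V(.25)); rel(V(.6)); rel(V(1.0))
E
```

```text
translation [-0.05 -0.03  0.08] dr [-0.03  0.38  0.03] dist 97 deg 21.8
translation [-0.05 -0.03  0.08] dr [0.04 0.38 0.38] dist 97 deg 30.8
translation [-0.05 -0.03  0.08] dr [0.11 0.37 0.77] dist 97 deg 49.6
```

>>> play_rows --translation '[[-0.02,-0.015,0.03],[-0.05,-0.03,0.08],[-0.05,-0.03,0.08],[-0.05,-0.03,0.08],[-0.05,-0.03,0.08],[-0.05,-0.03,0.08],[-0.05,-0.03,0.08],[-0.05,-0.03,0.08]]' --dr '[[-0.01,0.14,0.01],[-0.02,0.26,0.02],[-0.03,0.38,0.03],[0.01,0.38,0.18],[0.03,0.38,0.3],[0.05,0.38,0.43],[0.07,0.38,0.57],[0.11,0.37,0.77]]' --jaw '[0.05,0.05,0.05,0.05,0.05,0.05,0.05,0.05]'

```text
time: 3.5
eef_pos: [482.0, 93.6, 202.5]
orientation: [1.029, 2.778, 0.177]
wrist_force: [-0.7, 0.4, -0.3]
width: 49.8
grasp_force: 0.0
```

```bash
python3 - <<'E'
from path import *
np.set_printoptions(precision=3,suppress=True)
V=lambda r,t=12:pose(deckT([480,92,205],.24,t),[0,0,0],r)
for r in(1.0,1.6,2.1):rel(V(r))
print(bot.sense()["joint_positions"])
E
```

```text
translation [ 0.    -0.002 -0.003] dr [ 0.001 -0.001  0.05 ] dist 4 deg 2.9
translation [ 0.    -0.002 -0.003] dr [ 0.001 -0.001  0.65 ] dist 4 deg 37.3
translation [ 0.    -0.002 -0.003] dr [ 0.001 -0.001  1.15 ] dist 4 deg 65.9
[-0.076  0.34   1.948  0.109  0.656 -1.017]
```

>>> play_rows --translation '[[0,0,0],[0,0,0],[0,0,0],[0,0,0],[0,0,0],[0,0,0],[0,0,0],[0,0,0]]' --dr '[[0,0,0.145],[0,0,0.29],[0,0,0.435],[0,0,0.58],[0,0,0.725],[0,0,0.87],[0,0,1.015],[0,0,1.16]]' --jaw '[0.05,0.05,0.05,0.05,0.05,0.05,0.05,0.05]'

```text
time: 4.3
eef_pos: [481.8, 93.8, 202.6]
orientation: [2.451, 1.811, 0.297]
wrist_force: [-0.6, 0.5, 0.4]
width: 49.8
grasp_force: 0.0
```

>>> play_rows --translation '[[0,0,0],[0,0,0],[0,0,0],[0,0,0],[0,0,0],[0,0,0],[0,0,0],[0,0,0]]' --dr '[[0,0,0.145],[0,0,0.29],[0,0,0.435],[0,0,0.58],[0,0,0.725],[0,0,0.87],[0,0,1.015],[0,0,1.015]]' --jaw '[0.05,0.05,0.05,0.05,0.05,0.05,0.05,0.05]'

```text
time: 5.1
eef_pos: [481.8, 93.8, 202.6]
orientation: [-3.074, -0.408, -0.325]
wrist_force: [-0.2, 0.4, -0.0]
width: 50.1
grasp_force: 0.0
```

```bash
python3 - <<'E'
from path import *
np.set_printoptions(precision=3,suppress=True)
print(bot.sense()["joint_positions"])
T=tool(); np.save("T2.npy",T); im=snapshot("wrist"); cv2.imwrite("pics/w2.png",im)
for t in ["bridge","tee_grip","carrier","carrier_bar","module"]:
    print(t,[(np.round(d["point"]),round(d["conf"],2)) for d in models.place_of(t,"wrist")][:3])
w=cam("wrist",T)
D=deckT([564,90,78],.24); X=lambda q:D[:3,:3]@np.array(q)+D[:3,3]
print({str(q):proj(w,X(q))[0].round(0) for q in [(-58,0,60),(0,0,52),(36.5,0,6)]})
E
```

```text
[-0.076  0.34   1.948  0.109  0.656  1.152]
bridge [(array([308., 175.]), 0.89)]
tee_grip [(array([308., 235.]), 0.55)]
carrier [(array([309., 129.]), 0.9)]
carrier_bar [(array([313., 167.]), 0.94)]
module [(array([467., 289.]), 0.93), (array([313.,  83.]), 0.8)]
{'(-58, 0, 60)': array([305., 241.]), '(0, 0, 52)': array([311., 169.]), '(36.5, 0, 6)': array([311.,  85.])}
```

View pics/w2.png

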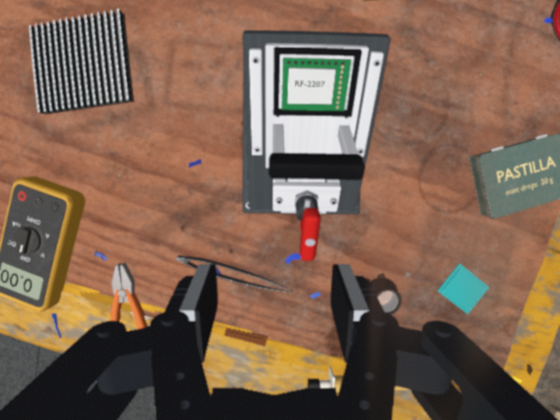

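```bash
python3 - <<'E'
from path import *
T1,T2=np.load("T1.npy"),np.load("T2.npy"); w1,w2=cam("wrist",T1),cam("wrist",T2)
im=cv2.imread("pics/w2.png").astype(int); b,g,r=im[...,0],im[...,1],im[...,2]
m=((r>110)&(g<70)&(b<70)).astype(np.uint8); m[:190]=0;m[275:]=0;m[:,:280]=0;m[:,340:]=0
ys,xs=np.nonzero(m); print("tee",xs.mean(),ys.mean(),xs.min(),xs.max(),ys.min(),ys.max(), [ (y,xs[ys==y].min(),xs[ys==y].max()) for y in range(205,262,8)])
gm=((g>r+30)&(g>b+20)).astype(np.uint8); gm[140:]=0; ys2,xs2=np.nonzero(gm); print("mod",xs2.min(),xs2.max(),ys2.min(),ys2.max())
mod=((xs2.min()+xs2.max())/2,(ys2.min()+ys2.max())/2)
o2=[(w2,(-58,0,60),(xs.mean(),ys.mean())),(w2,(0,30,58),(270,166)),(w2,(0,-30,58),(364,167)),(w2,(36.5,0,12),mod),(w2,(0,0,52),(313,167)),(w2,(-45,0,0),(308,175))]
o1=[(w1,(-58,0,60),(211.9,176.7)),(w1,(0,-30,58),(200,239)),(w1,(0,30,58),(262,232)),(w1,(36.5,0,12),(247,252))]
for o in (o2,o2+o1):
    x,res=fitdeck(o,(564,90,.24)); print(x,res.tolist().__str__()[:0],np.round(res,1).tolist())
E
```

```text
Traceback (most recent call last):
ValueError: zero-size array to reduction operation minimum which has no identity
```

```bash
cat > fit2.py <<'E'
from path import *
T1,T2=np.load("T1.npy"),np.load("T2.npy"); w1,w2=cam("wrist",T1),cam("wrist",T2)
im=cv2.imread("pics/w2.png").astype(int); b,g,r=im[...,0],im[...,1],im[...,2]
m=((r>90)&(g<r*.45)&(b<r*.45)).astype(np.uint8); m[:195]=0;m[275:]=0;m[:,:280]=0;m[:,340:]=0
ys,xs=np.nonzero(m); print("tee",xs.mean(),ys.mean(),xs.min(),xs.max(),ys.min(),ys.max())
gm=((g>r+30)&(g>b+20)).astype(np.uint8); gm[140:]=0; gm[:,:250]=0; gm[:,380:]=0; ys2,xs2=np.nonzero(gm); print("mod",xs2.min(),xs2.max(),ys2.min(),ys2.max())
mod=((xs2.min()+xs2.max())/2,(ys2.min()+ys2.max())/2)
o2=[(w2,(-58,0,60),(xs.mean(),ys.mean())),(w2,(0,30,58),(270,166)),(w2,(0,-30,58),(364,167)),(w2,(36.5,0,12),mod),(w2,(0,0,52),(313,167)),(w2,(-45,0,0),(308,175))]
o1=[(w1,(-58,0,60),(211.9,176.7)),(w1,(0,-30,58),(200,239)),(w1,(0,30,58),(262,232)),(w1,(36.5,0,12),(247,252))]
for o in (o2,o2+o1):
    x,res=fitdeck(o,(564,90,.24)); print(x,np.round(res,1).tolist())
E
python3 fit2.py
```

```text
tee 308.96894409937886 232.76770186335403 300 319 208 260
mod 282 350 58 111
[568.55  88.16   0.24] [[0.2, 3.3], [-1.8, 1.4], [0.6, 2.6], [0.0, -2.2], [2.9, -4.1], [-2.3, -2.7]]
[568.48  88.82   0.24] [[-0.9, 3.1], [-2.9, 1.2], [-0.5, 2.5], [-1.0, -2.4], [1.8, -4.3], [-3.1, -2.8], [-1.3, 0.4], [-3.9, 2.3], [-4.4, 0.7], [-2.4, 0.3]]
```

```bash
sed -i 's/564,90,78\],.24/567.5,88.5,78],.24/' path.py; python3 - <<'E'
from path import *
np.set_printoptions(precision=3,suppress=True)
q=bot.sense()["joint_positions"]
rel(pose(D,[-58,0,95],np.pi)); print(pose(D,[-58,0,95],np.pi)[:3,3])
walk(["hover","tee","pull","turn","bar","up","off"],[pose(D,[-58,0,95],np.pi),pose(D,[-58,0,50],np.pi),pose(D,[-58,0,60],np.pi),pose(D,[-58,0,60],-np.pi/2),pose(D,[0,0,41],-np.pi/2),pose(D,[37,0,41],-np.pi/2),pose(D,[37,0,80],-np.pi/2)],q)
E
```

```text
translation [-0.037  0.024  0.074] dr [-0.006  0.4    0.023] dist 86 deg 23.0
[468.423  64.254 122.552]
hover [-0.288  0.536  2.405  2.411  0.448 -1.337] maxstep 0.65 q5min 0.21 q3max 2.40 cost 0.0000
tee [-0.246  0.649  2.37   2.555  0.505 -1.452] maxstep 0.02 q5min 0.46 q3max 2.40 cost 0.0000
pull [-0.255  0.625  2.379  2.529  0.494 -1.433] maxstep 0.00 q5min 0.49 q3max 2.38 cost 0.0000
turn [-0.255  0.625  2.379  2.529  0.494  0.138] maxstep 0.20 q5min 0.49 q3max 2.38 cost 0.0000
bar [-0.179  0.579  2.21   2.301  0.319  0.465] maxstep 0.05 q5min 0.32 q3max 2.36 cost 0.0000
up [-0.148  0.543  2.117  1.969  0.238  0.839] maxstep 0.06 q5min 0.24 q3max 2.20 cost 0.0000
off [-0.171  0.459  2.141  1.692  0.233  1.104] maxstep 0.04 q5min 0.23 q3max 2.14 cost 0.0000
```

>>> play_rows --translation '[[-0.005,0.004,0.005],[-0.01,0.007,0.01],[-0.015,0.01,0.015],[-0.02,0.013,0.02],[-0.025,0.016,0.025],[-0.03,0.02,0.03],[-0.03,0.022,0.035],[-0.03,0.022,0.035]]' --dr '[[0,0.05,0.0],[0,0.1,0.01],[0,0.15,0.01],[0,0.2,0.01],[0,0.25,0.01],[0,0.3,0.02],[0,0.35,0.02],[-0.006,0.4,0.023]]' --jaw '[0.04,0.04,0.04,0.04,0.04,0.04,0.04,0.04]'

```text
time: 6.2
eef_pos: [465.7, 83.0, 167.2]
orientation: [-2.907, -0.38, -0.765]
wrist_force: [0.4, 0.1, 0.6]
width: 40.1
grasp_force: 0.0
```

```bash
python3 - <<'E'
from path import *
np.set_printoptions(precision=3,suppress=True)
rel(pose(D,[-58,0,95],np.pi)); print(bot.sense()["joint_positions"])
E
```

```text
translation [-0.024  0.021  0.037] dr [-0.054  0.091  0.003] dist 49 deg 6.1
[-0.239  0.397  2.25   1.408  0.284 -0.265]
```

>>> play_rows --translation '[[-0.01,0.01,0.01],[-0.02,0.02,0.02],[-0.024,0.021,0.03],[-0.024,0.021,0.037],[-0.024,0.021,0.037],[-0.024,0.021,0.037],[-0.024,0.021,0.037],[-0.024,0.021,0.037]]' --dr '[[-0.054,0.09,0.003],[-0.054,0.09,0.003],[-0.054,0.09,0.003],[-0.054,0.09,0.003],[-0.054,0.09,0.003],[-0.054,0.09,0.003],[-0.054,0.09,0.003],[-0.054,0.09,0.003]]' --jaw '[0.04,0.04,0.04,0.04,0.04,0.04,0.04,0.04]'

```text
time: 7.0
eef_pos: [468.4, 64.6, 122.8]
orientation: [-2.908, -0.352, -0.915]
wrist_force: [0.3, -0.2, -0.5]
width: 40.0
grasp_force: 0.0
```

```bash
python3 - <<'E'
from path import *
np.set_printoptions(precision=3,suppress=True)
rel(pose(D,[-58,0,95],np.pi)); print(bot.sense()["joint_positions"])
T=tool(); np.save("T3.npy",T); im=snapshot("wrist"); cv2.imwrite("pics/w3.png",im)
w=cam("wrist",T); X=lambda q:D[:3,:3]@np.array(q)+D[:3,3]
print({str(q):proj(w,X(q))[0].round(0) for q in [(-58,0,64),(-35,0,64),(-81,0,64),(0,30,60),(0,-30,60),(-45,27,17)]})
E
```

```text
translation [-0.  0.  0.] dr [-0.001  0.001  0.   ] dist 0 deg 0.1
[-0.287  0.58   2.361  2.41   0.446 -1.335]
{'(-58, 0, 64)': array([273., 254.]), '(-35, 0, 64)': array([273., 211.]), '(-81, 0, 64)': array([273., 293.]), '(0, 30, 60)': array([209., 137.]), '(0, -30, 60)': array([338., 137.]), '(-45, 27, 17)': array([230., 201.])}
```

View pics/w3.png

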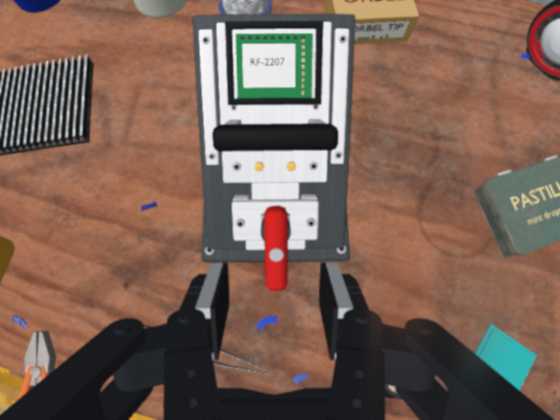

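>>> play_rows --translation '[[0,0.001,0.015],[0,0.001,0.03],[0,0.001,0.038],[0,0.001,0.043],[0,0.001,0.043],[0,0.001,0.043],[0,0.001,0.043],[0,0.001,0.043]]' --dr '[[0,0,0],[0,0,0],[0,0,0],[0,0,0],[0,0,0],[0,0,0],[0,0,0],[0,0,0]]' --jaw '[0.04,0.04,0.04,0.04,0.04,0.025,0.01,0.0]' --newtons 60

```text
time: 7.85
eef_pos: [491.6, 69.3, 87.4]
orientation: [-2.909, -0.35, -0.913]
wrist_force: [-1.9, -0.5, 3.1]
width: 10.5
grasp_force: 60.2
```

>>> play_rows --translation '[[0,0,0],[0,0,0],[0,0,0],[0,0,0]]' --dr '[[0,0,0],[0,0,0],[0,0,0],[0,0,0]]' --jaw '[0.0,0.0,0.0,0.0]'

```text
time: 8.25
eef_pos: [491.6, 69.3, 87.4]
orientation: [-2.909, -0.35, -0.913]
wrist_force: [-3.5, -0.4, 6.9]
width: 10.3
grasp_force: 60.6
```

```bash
cat > st.py <<'E'
from path import *
np.set_printoptions(precision=3,suppress=True)
s=bot.sense(); T=tool(); Q=np.linalg.inv(D)@T
r=R.from_matrix((A[:3,:3].T@Q[:3,:3])).as_rotvec()
print("t",s["time"],"deck pos",Q[:3,3],"rot",r,"F deck",D[:3,:3].T@s["wrist_force"],"tq",s["wrist_torque"],"w",s["width"],"g",s["grasp_force"]); print(s["joint_positions"])
E
python3 st.py
```

```text
t 8.25 deck pos [-58.772  -0.597  52.576] rot [-0.004 -0.001 -3.141] F deck [1.079 0.48  7.665] tq [0.012 0.161 0.038] w 10.328644123974193 g 60.60842514038086
[-0.25   0.69   2.317  2.537  0.494 -1.436]
```

>>> play_rows --translation '[[0,0,-0.003],[0,0,-0.006],[0,0,-0.008],[0,0,-0.0095],[0,0,-0.0095],[0,0,-0.0095]]' --dr '[[0,0,0],[0,0,0],[0,0,0],[0,0,0],[0,0,0],[0,0,0]]' --jaw '[0.0,0.0,0.0,0.0,0.0,0.0]'

```text
time: 8.85
eef_pos: [486.8, 68.0, 94.6]
orientation: [-2.909, -0.351, -0.913]
wrist_force: [3.7, 4.4, -6.3]
width: 10.5
grasp_force: 58.8
```

```bash
python3 st.py
```

```text
t 8.85 deck pos [-58.679  -0.767  61.296] rot [-0.004 -0.001 -3.141] F deck [ 0.169  3.378 -7.762] tq [0.36  0.525 0.309] w 10.546397643415903 g 58.7506628036499
[-0.258  0.668  2.327  2.513  0.484 -1.419]
```

>>> play_rows --translation '[[0,0,-0.001],[0,0,-0.001],[0,0,-0.001],[0,0,-0.001],[0,0,-0.001],[0,0,-0.001],[0,0,-0.001],[0,0,-0.001]]' --dr '[[0,0,0],[0,0,0.06],[0,0,0.15],[0,0,0.27],[0,0,0.39],[0,0,0.51],[0,0,0.63],[0,0,0.75]]' --jaw '[0.0,0.0,0.0,0.0,0.0,0.0,0.0,0.0]'

```text
time: 9.65
eef_pos: [486.2, 68.7, 95.7]
orientation: [-2.66, 0.697, -0.759]
wrist_force: [2.8, 7.5, -6.5]
width: 10.6
grasp_force: 58.7
```

```bash
python3 st.py
```

```text
t 9.65 deck pos [-58.394   0.051  62.467] rot [-0.003 -0.002 -2.388] F deck [-0.015  6.605 -7.901] tq [0.935 0.415 0.714] w 10.56732219582463 g 58.69726359844208
[-0.258  0.666  2.329  2.509  0.485 -0.662]
```

>>> play_rows --translation '[[0,0,0],[0,0,0],[0,0,0],[0,0,0],[0,0,0],[0,0,0],[0,0,0],[0,0,0]]' --dr '[[0,0,0.12],[0,0,0.24],[0,0,0.36],[0,0,0.48],[0,0,0.6],[0,0,0.72],[0,0,0.82],[0,0,0.82]]' --jaw '[0.0,0.0,0.0,0.0,0.0,0.0,0.0,0.0]'

```text
time: 10.45
eef_pos: [486.9, 69.2, 96.2]
orientation: [-2.058, 1.61, -0.507]
wrist_force: [4.9, 10.9, -5.3]
width: 10.2
grasp_force: 58.7
```

```bash
python3 st.py
```

```text
t 10.45 deck pos [-57.411   0.452  62.446] rot [-0.001 -0.003 -1.573] F deck [ 2.96   9.385 -8.505] tq [1.343 0.249 0.9  ] w 10.197638261967903 g 58.72855067253113
[-0.258  0.665  2.328  2.508  0.487  0.155]
```

>>> play_rows --translation '[[0,0,0.001],[0,0,0.002],[0,0,0.002],[0,0,0.002],[0,0,0.002],[0,0,0.002],[0,0,0.002],[0,0,0.002]]' --dr '[[0,0,0],[0,0,0],[0,0,0],[0,0,0],[0,0,0],[0,0,0],[0,0,0],[0,0,0]]' --jaw '[0.0,0.0,0.0,0.012,0.02,0.03,0.03,0.03]'

```text
time: 11.25
eef_pos: [487.2, 67.7, 94.0]
orientation: [-2.058, 1.617, -0.507]
wrist_force: [-0.2, -0.6, -0.4]
width: 29.9
grasp_force: 0.0
```

>>> play_rows --translation '[[0,0,-0.005],[0,0,-0.015],[0,0,-0.03],[0,0,-0.045],[0,0,-0.045]]' --dr '[[0,0,0],[0,0,0],[0,0,0],[0,0,0],[0,0,0]]' --jaw '[0.03,0.03,0.03,0.03,0.03]'

```text
time: 11.75
eef_pos: [461.0, 61.9, 132.2]
orientation: [-2.059, 1.616, -0.508]
wrist_force: [-0.1, 0.9, 0.3]
width: 29.9
grasp_force: 0.0
```

```bash
python3 st.py; python3 - <<'E'
from path import *
T=tool(); np.save("T4.npy",T); im=snapshot("wrist"); cv2.imwrite("pics/w4.png",im)
w=cam("wrist",T); X=lambda q:D[:3,:3]@np.array(q)+D[:3,3]
print({str(q):proj(w,X(q))[0].round(0) for q in [(-58,0,72),(-58,23,72),(-58,-23,72),(0,30,60),(0,-30,60)]})
E
```

```text
t 11.75 deck pos [-58.851  -0.522 107.375] rot [-0.002  0.002 -1.571] F deck [0.274 0.941 0.128] tq [-0.049  0.259 -0.017] w 29.915933369880314 g 0.0
[-0.302  0.548  2.374  2.364  0.433  0.27 ]
{'(-58, 0, 72)': array([270., 254.]), '(-58, 23, 72)': array([270., 292.]), '(-58, -23, 72)': array([270., 212.]), '(0, 30, 60)': array([170., 291.]), '(0, -30, 60)': array([160., 192.])}
```

View pics/w4.png

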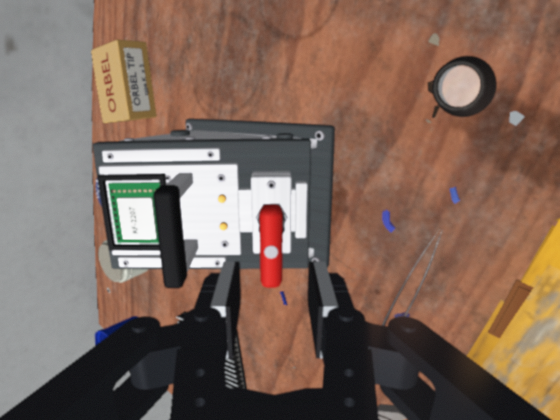

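>>> play_rows --translation '[[0.001,-0.02,0],[0.001,-0.04,0],[0.001,-0.058,0],[0.001,-0.058,0],[0.001,-0.058,0.02],[0.001,-0.058,0.03],[0.001,-0.058,0.03],[0.001,-0.058,0.03]]' --dr '[[0,0,0],[0,0,0],[0,0,0],[0,0,0],[0,0,0],[0,0,0],[0,0,0],[0,0,0]]' --jaw '[0.036,0.036,0.036,0.036,0.036,0.036,0.036,0.036]'

```text
time: 12.6
eef_pos: [524.3, 76.4, 138.3]
orientation: [-2.06, 1.617, -0.504]
wrist_force: [0.2, -0.3, -0.1]
width: 36.3
grasp_force: 0.0
```

```bash
python3 st.py
```

```text
t 12.6 deck pos [-2.132 -1.509 75.141] rot [-0.005  0.003 -1.57 ] F deck [ 0.058 -0.289 -0.14 ] tq [-0.073  0.254  0.007] w 36.25247853903523 g 0.0
[-0.207  0.533  2.201  2.102  0.291  0.646]
```

Tips are now at the bar's upper half. I descend 33 mm more, shifting up-slope 1.5 mm, and close.

>>> play_rows --translation '[[0,-0.0015,0.01],[0,-0.0015,0.02],[0,-0.0015,0.028],[0,-0.0015,0.033],[0,-0.0015,0.033],[0,-0.0015,0.033],[0,-0.0015,0.033],[0,-0.0015,0.033]]' --dr '[[0,0,0],[0,0,0],[0,0,0],[0,0,0],[0,0,0],[0,0,0],[0,0,0],[0,0,0]]' --jaw '[0.036,0.036,0.036,0.036,0.036,0.025,0.012,0.0]' --newtons 80

```text
time: 13.4
eef_pos: [544.3, 81.0, 113.4]
orientation: [-2.059, 1.616, -0.507]
wrist_force: [-2.2, -0.8, 3.3]
width: 10.3
grasp_force: 78.2
```

>>> play_rows --translation '[[0,0,0],[0,0,0],[0,0,0]]' --dr '[[0,0,0],[0,0,0],[0,0,0]]' --jaw '[0.0,0.0,0.0]'

```text
time: 13.7
eef_pos: [544.3, 81.1, 113.4]
orientation: [-2.059, 1.616, -0.506]
wrist_force: [-5.3, -1.2, 6.0]
width: 10.5
grasp_force: 78.8
```

```bash
python3 st.py
```

```text
t 13.7 deck pos [ 0.418 -1.684 42.918] rot [-0.003  0.002 -1.571] F deck [-1.019  0.067  8.005] tq [-0.169  0.305  0.003] w 10.50527890104681 g 78.75993490219116
[-0.183  0.608  2.166  2.253  0.307  0.512]
```

>>> play_rows --translation '[[0,-0.002,-0.0005],[0,-0.005,-0.0005],[0,-0.008,-0.0005],[0,-0.011,-0.0005],[0,-0.014,-0.0005],[0,-0.014,-0.0005]]' --dr '[[0,0,0],[0,0,0],[0,0,0],[0,0,0],[0,0,0],[0,0,0]]' --jaw '[0.0,0.0,0.0,0.0,0.0,0.0]'

```text
time: 14.3
eef_pos: [553.9, 83.7, 120.6]
orientation: [-2.062, 1.618, -0.504]
wrist_force: [-6.4, -1.9, -0.0]
width: 10.7
grasp_force: 78.4
```

```bash
python3 st.py
```

```text
t 14.3 deck pos [12.722 -1.403 43.11 ] rot [-0.006  0.005 -1.571] F deck [-5.424 -0.291  3.785] tq [-0.196  0.92   0.021] w 10.698941405296793 g 78.44033718109131
[-0.17   0.59   2.135  2.133  0.271  0.648]
```

>>> play_rows --translation '[[0,-0.003,-0.0006],[0,-0.007,-0.0008],[0,-0.011,-0.0008],[0,-0.015,-0.0008],[0,-0.019,-0.0008],[0,-0.023,-0.0008],[0,-0.026,-0.0008],[0,-0.026,-0.0008]]' --dr '[[0,0,0],[0,0,0],[0,0,0],[0,0,0],[0,0,0],[0,0,0],[0,0,0],[0,0,0]]' --jaw '[0.0,0.0,0.0,0.0,0.0,0.0,0.0,0.0]'

```text
time: 15.1
eef_pos: [577.1, 88.9, 137.2]
orientation: [-2.059, 1.614, -0.507]
wrist_force: [0.7, -1.0, -3.3]
width: 10.3
grasp_force: 78.0
```

```bash
python3 st.py; python3 - <<'E'
from path import *
im=snapshot("wrist"); cv2.imwrite("pics/w5.png",im)
E
```

```text
t 15.1 deck pos [41.641 -1.872 43.077] rot [-0.002  0.001 -1.572] F deck [-1.479 -1.102 -2.954] tq [-0.171  0.54  -0.013] w 10.274797658076011 g 77.99217939376831
[-0.15   0.562  2.071  1.852  0.229  0.957]
```

View pics/w5.png

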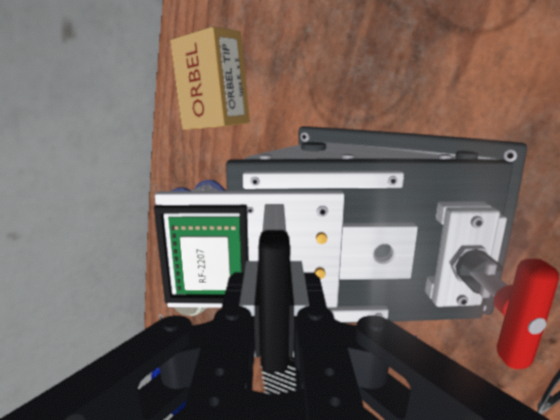

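```bash
python3 - <<'E'
from path import *
np.set_printoptions(precision=3,suppress=True)
w=cam("wrist",np.load("T2.npy"))
C=np.array([atz(w,c,14) for c in [(30,22),(121,11),(131,101),(39,112)]]); print(C[:,:2], "centre",C.mean(0), [np.linalg.norm(C[i]-C[i-1]) for i in range(4)], [np.arctan2(*(C[i]-C[i-1])[1::-1]) for i in range(4)])
for n,px in(("scene",(215,179)),("side",(269,317))): print(atz(cam(n),px,0))
s=[s for s in [snapshot("scene")]]; print(models.place_of("heat_sink","scene")[:2], models.recognise("heat_sink","scene")[:1])
# lift path check
q=bot.sense()["joint_positions"]
S=[580,316,90]
L=pose(D,[41,-1.5,58],-np.pi/2); U=L.copy(); U[2,3]+=60
def F(x,y,z,yaw,t): return pose(deckT([x,y,z],yaw,t),[0,0,0],-np.pi/2)
walk(["lift","up","flat","over","low"],[L,U,F(575,150,210,.24,0),F(580,316,210,.15,0),F(580,316,57,.15,0)],q)
E
```

```text
[[607.472 367.387]
 [635.493 279.604]
 [557.058 249.077]
 [525.921 336.043]] centre [581.486 308.028  14.   ] [np.float64(87.36681297967299), np.float64(92.14706667547959), np.float64(84.16645590753318), np.float64(92.37278520409585)] [np.float64(0.36694082208379214), np.float64(-1.2618073840942914), np.float64(-2.7704255491498695), np.float64(1.9146114110931371)]
[583.469 320.407   0.   ]
[579.599 311.724   0.   ]
[{'point': [215.5, 181.5], 'conf': 0.72}] [{'rect': [197.5, 168.1, 239.8, 195.5], 'conf': 0.58}]
lift [-0.158  0.504  2.118  1.801  0.23   1.002] maxstep 0.01 q5min 0.23 q3max 2.12 cost 0.0000
up [-0.158  0.383  2.052  1.043  0.26   1.782] maxstep 0.11 q5min 0.22 q3max 2.11 cost 0.0000
flat [0.036 0.512 1.561 0.067 1.066 2.85 ] maxstep 0.46 q5min 0.32 q3max 1.99 cost 0.0033
over [0.218 0.563 1.488 0.28  1.032 2.85 ] maxstep 0.03 q5min 1.03 q3max 1.55 cost 0.0569
low [0.231 0.752 1.612 0.328 0.718 2.85 ] maxstep 0.04 q5min 0.72 q3max 1.61 cost 0.0539
```

```bash
cat > plan.py <<'E'
from path import *
np.set_printoptions(precision=3,suppress=True)
def F(x,y,z,yaw,t): return pose(deckT([x,y,z],yaw,t),[0,0,0],-np.pi/2)
E
python3 - <<'E'
from plan import *
q=bot.sense()["joint_positions"]
L=pose(D,[41.6,-1.9,60],-np.pi/2); U=L.copy(); U[:3,3]+=[-10,10,80]
W=[L,U,F(565,120,235,.6,28),F(570,160,235,.95,15),F(575,200,230,1.4,0),F(581,309,200,1.92,0),F(581,309,58,1.92,0)]
walk(list("LUabcde"),W,q)
rel(L);rel(U)
E
```

```text
L [-0.159  0.5    2.117  1.778  0.23   1.025] maxstep 0.01 q5min 0.23 q3max 2.12 cost 0.0000
U [-0.138  0.332  2.045  0.862  0.283  1.986] maxstep 0.13 q5min 0.22 q3max 2.11 cost 0.0000
a [-0.151  0.359  1.893  0.598  0.605  1.941] maxstep 0.05 q5min 0.32 q3max 2.03 cost 0.0000
b [-0.023  0.426  1.674  0.274  0.91   2.014] maxstep 0.05 q5min 0.64 q3max 1.87 cost 0.0000
c [0.151 0.515 1.486 0.    1.14  1.893] maxstep 0.04 q5min 0.94 q3max 1.65 cost 0.0000
d [0.319 0.609 1.389 0.    1.144 1.541] maxstep 0.05 q5min 1.14 q3max 1.48 cost 0.0000
e [0.319 0.773 1.505 0.    0.863 1.541] maxstep 0.04 q5min 0.86 q3max 1.51 cost 0.0000
translation [ 0.    -0.001 -0.017] dr [ 0.003  0.001 -0.   ] dist 17 deg 0.2
translation [-0.012 -0.041 -0.086] dr [ 0.003  0.001 -0.   ] dist 96 deg 0.2
```

>>> play_rows --translation '[[0,0,-0.004],[0,0,-0.009],[0,0,-0.014],[0,-0.001,-0.018],[-0.001,-0.008,-0.03],[-0.004,-0.018,-0.046],[-0.007,-0.028,-0.064],[-0.009,-0.035,-0.076]]' --dr '[[0,0,0],[0,0,0],[0,0,0],[0,0,0],[0,0,0],[0,0,0],[0,0,0],[0,0,0]]' --jaw '[0.0,0.0,0.0,0.0,0.0,0.0,0.0,0.0]'

```text
time: 16.1
eef_pos: [558.7, 94.2, 219.7]
orientation: [-2.06, 1.616, -0.504]
wrist_force: [-0.8, 0.5, -2.3]
width: 10.2
grasp_force: 78.1
```

```bash
python3 st.py; python3 - <<'E'
from plan import *
for a in [(558,110,230,.4,32),(565,120,235,.6,28),(568,140,235,.8,21),(570,160,235,.95,15)]: rel(F(*a))
E
```

```text
t 16.1 deck pos [ 75.403   7.669 120.22 ] rot [-0.005  0.002 -1.571] F deck [-1.853  0.69  -1.503] tq [-0.124  0.538  0.077] w 10.249415325076075 g 78.144371509552
[-0.143  0.363  2.043  0.929  0.271  1.911]
translation [-0.015 -0.008 -0.007] dr [-0.048 -0.086 -0.134] dist 19 deg 9.5
translation [-0.024 -0.019 -0.005] dr [-0.117 -0.186 -0.308] dist 31 deg 21.6
translation [-0.042 -0.025 -0.001] dr [-0.234 -0.261 -0.496] dist 49 deg 34.8
translation [-0.061 -0.031  0.003] dr [-0.33  -0.298 -0.647] dist 68 deg 45.0
```

>>> play_rows --translation '[[-0.008,-0.004,-0.004],[-0.015,-0.008,-0.007],[-0.02,-0.014,-0.006],[-0.024,-0.019,-0.005],[-0.033,-0.022,-0.003],[-0.042,-0.025,-0.001],[-0.052,-0.028,0.001],[-0.061,-0.031,0.003]]' --dr '[[-0.024,-0.043,-0.067],[-0.048,-0.086,-0.134],[-0.083,-0.136,-0.221],[-0.117,-0.186,-0.308],[-0.175,-0.224,-0.402],[-0.234,-0.261,-0.496],[-0.282,-0.28,-0.572],[-0.33,-0.298,-0.647]]' --jaw '[0.0,0.0,0.0,0.0,0.0,0.0,0.0,0.0]'

```text
time: 16.9
eef_pos: [570.8, 159.5, 234.6]
orientation: [-2.756, 0.881, -0.116]
wrist_force: [0.5, -0.1, -2.4]
width: 10.5
grasp_force: 78.1
```

```bash
python3 st.py; python3 - <<'E'
from plan import *
for a in [(572,180,235,1.18,8),(575,200,235,1.4,0),(575,225,230,1.6,0)]: rel(F(*a))
E
```

```text
t 16.9 deck pos [106.274  68.16  116.79 ] rot [-0.547  0.031 -2.187] F deck [-0.986 -0.241 -2.191] tq [-0.211  0.212  0.023] w 10.472984804310267 g 78.09754371643066
[-0.022  0.428  1.669  0.27   0.913  2.016]
translation [-0.011 -0.017  0.004] dr [-0.119 -0.046 -0.224] dist 21 deg 14.7
translation [-0.02  -0.034  0.009] dr [-0.254 -0.059 -0.446] dist 41 deg 29.6
translation [-0.035 -0.053  0.019] dr [-0.249 -0.085 -0.645] dist 66 deg 39.9
```

>>> play_rows --translation '[[-0.005,-0.008,0.002],[-0.011,-0.017,0.004],[-0.016,-0.026,0.007],[-0.02,-0.034,0.009],[-0.028,-0.044,0.014],[-0.035,-0.053,0.019],[-0.035,-0.053,0.019],[-0.035,-0.053,0.019]]' --dr '[[-0.06,-0.023,-0.112],[-0.119,-0.046,-0.224],[-0.187,-0.053,-0.335],[-0.254,-0.059,-0.446],[-0.252,-0.072,-0.545],[-0.249,-0.085,-0.645],[-0.249,-0.085,-0.645],[-0.249,-0.085,-0.645]]' --jaw '[0.0,0.0,0.0,0.0,0.0,0.0,0.0,0.0]'

```text
time: 17.7
eef_pos: [575.1, 225.2, 229.7]
orientation: [-3.14, -0.04, -0.003]
wrist_force: [0.6, -0.3, -2.4]
width: 10.6
grasp_force: 78.2
```

```bash
python3 - <<'E'
from plan import *
T=tool(); np.save("T6.npy",T); im=snapshot("wrist"); cv2.imwrite("pics/w6.png",im)
print(T,models.place_of("heat_sink","wrist")[:2],models.place_of("module","wrist")[:2])
rel(F(581,309,180,1.92,0))
w=cam("wrist",T)
D2=deckT([581,309,0],.35,0); X=lambda q:D2[:3,:3]@np.array(q)+D2[:3,3]
print([proj(w,X((a*42.5,b*46,14)))[0].round().tolist() for a,b in((1,1),(1,-1),(-1,-1),(-1,1))])
E
```

```text
[[  1.      0.026   0.002 575.129]
 [  0.026  -1.      0.002 225.245]
 [  0.002  -0.002  -1.    229.728]
 [  0.      0.      0.      1.   ]] [{'point': [192.6, 161.9], 'conf': 0.59}] [{'point': [553.2, 273.5], 'conf': 0.88}, {'point': [207.2, 252.7], 'conf': 0.71}]
translation [ 0.007 -0.084  0.05 ] dr [-0.002 -0.004 -0.324] dist 98 deg 18.6
[[129.0, 139.0], [216.0, 107.0], [247.0, 190.0], [164.0, 217.0]]
```

View pics/w6.png

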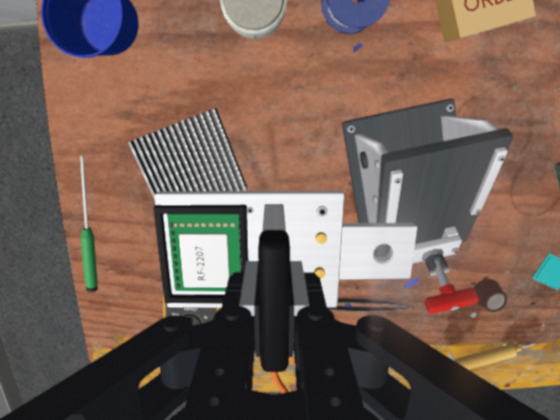

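>>> play_rows --translation '[[0.001,-0.02,0],[0.003,-0.04,0.01],[0.005,-0.06,0.02],[0.006,-0.075,0.035],[0.006,-0.084,0.05],[0.006,-0.084,0.07],[0.006,-0.084,0.09],[0.006,-0.084,0.1]]' --dr '[[0,0,-0.06],[0,0,-0.12],[0,0,-0.18],[0,0,-0.24],[0,0,-0.29],[-0.002,-0.003,-0.324],[-0.002,-0.003,-0.324],[-0.002,-0.003,-0.324]]' --jaw '[0.0,0.0,0.0,0.0,0.0,0.0,0.0,0.0]'

```text
time: 18.65
eef_pos: [579.0, 309.1, 128.5]
orientation: [3.093, 0.547, -0.003]
wrist_force: [-0.0, 0.3, -2.6]
width: 10.5
grasp_force: 78.3
```

```bash
python3 - <<'E'
from plan import *
T=tool(); np.save("T7.npy",T); im=snapshot("wrist"); cv2.imwrite("pics/w7.png",im)
print(T,bot.sense()["wrist_force"])
rel(F(580,309,64,1.92,0))
w=cam("wrist",T)
D2=deckT([580,309,0],.35,0); X=lambda q:D2[:3,:3]@np.array(q)+D2[:3,3]
P=[proj(w,X((a*42.5,b*46,14)))[0].round().tolist() for a,b in((1,1),(1,-1),(-1,-1),(-1,1))]; print(P)
Ct=T@np.array([[1,0,0,0],[0,1,0,0],[0,0,1,43],[0,0,0,1.]]); # carrier x=-tool y, y=-tool x
print("carrier plate corners px",[proj(w,(Ct@np.array([-y,-x,-6,1]))[:3])[0].round().tolist() for x,y in((60,33),(60,-33),(-35,-33),(-35,33))])
E
```

```text
[[  0.939   0.343  -0.002 579.034]
 [  0.343  -0.939  -0.001 309.055]
 [ -0.002   0.     -1.    128.453]
 [  0.      0.      0.      1.   ]] [-0.412 -0.124 -3.38 ]
translation [0.002 0.    0.063] dr [0.    0.004 0.001] dist 63 deg 0.2
[[207.0, 143.0], [341.0, 143.0], [334.0, 255.0], [213.0, 255.0]]
carrier plate corners px [[165.0, 303.0], [152.0, 188.0], [344.0, 188.0], [336.0, 303.0]]
```

View pics/w7.png

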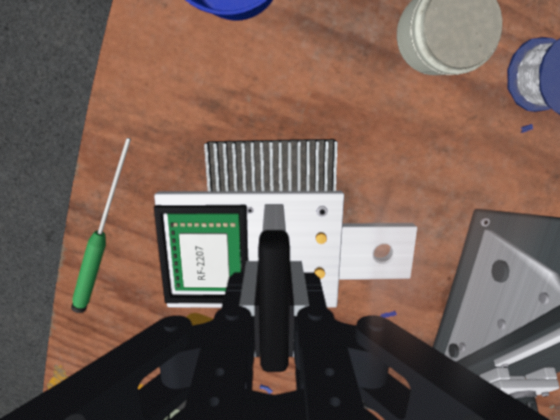

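>>> play_rows --translation '[[0.002,-0.001,0.012],[0.004,-0.0025,0.025],[0.004,-0.0025,0.038],[0.004,-0.0025,0.05],[0.004,-0.0025,0.058],[0.004,-0.0025,0.063],[0.004,-0.0025,0.066],[0.004,-0.0025,0.066]]' --dr '[[0,0.003,0],[0,0.003,0],[0,0.003,0],[0,0.003,0],[0,0.003,0],[0,0.003,0],[0,0.003,0],[0,0.003,0]]' --jaw '[0.0,0.0,0.0,0.0,0.0,0.0,0.0,0.0]'

```text
time: 19.5
eef_pos: [582.8, 313.8, 64.0]
orientation: [-3.093, -0.549, -0.006]
wrist_force: [-0.4, -0.1, -3.1]
width: 10.4
grasp_force: 78.3
```

>>> play_rows --translation '[[0,0,0.0005],[0,0,0.001],[0,0,0.0015],[0,0,0.002],[0,0,0.0025],[0,0,0.003],[0,0,0.0035],[0,0,0.004]]' --dr '[[0,0,0],[0,0,0],[0,0,0],[0,0,0],[0,0,0],[0,0,0],[0,0,0],[0,0,0]]' --jaw '[0.0,0.0,0.0,0.0,0.0,0.0,0.0,0.0]'

```text
time: 20.3
eef_pos: [582.8, 313.8, 60.2]
orientation: [-3.093, -0.549, -0.006]
wrist_force: [-0.6, -0.6, -2.1]
width: 10.8
grasp_force: 78.3
```

>>> play_rows --translation '[[0,0,0.0005],[0,0,0.001],[0,0,0.0015],[0,0,0.002],[0,0,0.002],[0,0,0.002]]' --dr '[[0,0,0],[0,0,0],[0,0,0],[0,0,0],[0,0,0],[0,0,0]]' --jaw '[0.0,0.0,0.0,0.0,0.0,0.0]'

```text
time: 20.9
eef_pos: [582.8, 313.8, 58.2]
orientation: [-3.093, -0.549, -0.006]
wrist_force: [-0.2, -0.3, -2.0]
width: 10.4
grasp_force: 78.3
```

```bash
python3 st.py
```

```text
t 20.9 deck pos [ 44.737 215.199 -55.465] rot [0.907 0.051 2.896] F deck [-1.331 -0.208 -1.541] tq [-0.031  0.021  0.066] w 10.382333946008025 g 78.34400296211243
[ 0.325  0.8    1.46  -0.     0.878  1.545]
```

>>> play_rows --translation '[[0,0,0.0004],[0,0,0.0008],[0,0,0.0012],[0,0,0.0012]]' --dr '[[0,0,0],[0,0,0],[0,0,0],[0,0,0]]' --jaw '[0.0,0.0,0.0,0.0]'

```text
time: 21.3
eef_pos: [582.9, 313.8, 58.0]
orientation: [-3.093, -0.549, -0.007]
wrist_force: [-2.4, -0.4, 5.8]
width: 10.7
grasp_force: 79.4
```

>>> play_rows --translation '[[0,0,0.0004],[0,0,0.0008],[0,0,0.0012],[0,0,0.0012]]' --dr '[[0,0,0],[0,0,0],[0,0,0],[0,0,0]]' --jaw '[0.0,0.0,0.0,0.0]'

```text
time: 21.7
eef_pos: [582.9, 313.9, 58.0]
orientation: [-3.093, -0.549, -0.007]
wrist_force: [-3.4, -0.8, 11.8]
width: 10.5
grasp_force: 80.5
```

>>> play_rows --translation '[[0,0,-0.0012],[0,0,-0.0018],[0,0,-0.0018]]' --dr '[[0,0,0],[0,0,0],[0,0,0]]' --jaw '[0.0,0.0,0.0]'

```text
time: 22.0
eef_pos: [582.9, 313.9, 58.0]
orientation: [-3.093, -0.549, -0.006]
wrist_force: [-1.9, -1.6, 5.1]
width: 10.5
grasp_force: 79.4
```

```bash
python3 - <<'E'
from plan import *
T=tool(); np.save("T8.npy",T); im=snapshot("wrist"); cv2.imwrite("pics/w8.png",cv2.resize(im[100:350,110:450],None,fx=2.2,fy=2.2,interpolation=cv2.INTER_CUBIC))
print(T[:3,3],bot.sense()["wrist_force"]); w=cam("wrist",T)
D2=deckT([T[0,3],T[1,3],0],.35,0); X=lambda q:D2[:3,:3]@np.array(q)+D2[:3,3]
f=lambda P:((proj(w,P)[0]-[110,100])*2.2).round().tolist()
print([f(X((a*42.5,b*46,14))) for a,b in((1,1),(1,-1),(-1,-1),(-1,1))])
C=T.copy()
print("plate",[f((T@np.array([-y,-x,43-6,1]))[:3]) for x,y in((60,33),(60,-33),(-35,-33),(-35,33))])
E
```

```text
[582.896 313.863  57.999] [-2.552 -0.605  6.156]
[[158.0, 145.0], [560.0, 145.0], [533.0, 463.0], [184.0, 463.0]]
plate [[121.0, 445.0], [92.0, 193.0], [515.0, 193.0], [498.0, 447.0]]
```

View pics/w8.png

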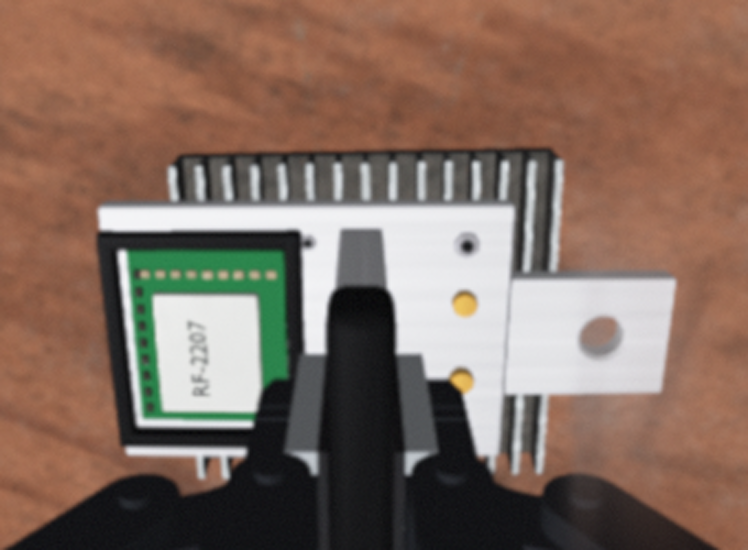

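>>> play_rows --translation '[[0,0,-0.001],[0,0,-0.002],[0,0.0008,-0.002],[0,0.0015,-0.002],[0,0.0015,-0.0015],[0,0.0015,-0.001],[0,0.0015,-0.0005],[0,0.0015,-0.0002]]' --dr '[[0,0,0],[0,0,0],[0,0,0],[0,0,0],[0,0,0],[0,0,0],[0,0,0],[0,0,0]]' --jaw '[0.0,0.0,0.0,0.0,0.0,0.0,0.0,0.0]'

```text
time: 22.85
eef_pos: [583.3, 312.4, 58.0]
orientation: [-3.093, -0.549, -0.006]
wrist_force: [-0.4, -0.9, 1.8]
width: 10.4
grasp_force: 78.7
```

>>> play_rows --translation '[[0,0,0],[0,0,0],[0,0,0],[0,0,0],[0,0,0],[0,0,0],[0,0,0],[0,0,0]]' --dr '[[0,0,0],[0,0,0],[0,0,0],[0,0,0],[0,0,0],[0,0,0],[0,0,0],[0,0,0]]' --jaw '[0.0,0.011,0.014,0.018,0.024,0.03,0.036,0.036]' --newtons 20

```text
time: 23.65
eef_pos: [583.4, 312.4, 57.9]
orientation: [-3.093, -0.549, -0.007]
wrist_force: [0.5, 0.7, -0.2]
width: 36.1
grasp_force: 0.0
```

Released; now straight up and a numeric check of the result.

>>> play_rows --translation '[[0,0,-0.008],[0,0,-0.02],[0,0,-0.04],[0,0,-0.07],[0,0,-0.1],[0,0,-0.13],[0,0,-0.13]]' --dr '[[0,0,0],[0,0,0],[0,0,0],[0,0,0],[0,0,0],[0,0,0],[0,0,0]]' --jaw '[0.036,0.036,0.036,0.036,0.036,0.036,0.036]'

```text
time: 24.35
eef_pos: [586.2, 313.5, 194.5]
orientation: [-3.091, -0.549, -0.025]
wrist_force: [0.2, -0.1, 0.2]
width: 36.1
grasp_force: 0.0
```

```bash
python3 - <<'E'
from plan import *
T=tool(); w0=snapshot("wrist"); w=cam("wrist",T)
Dc=deckT([583.3,312.4,14],.35+np.pi/2,0); X=lambda q:Dc[:3,:3]@np.array(q)+Dc[:3,3]
for n,q in(("carrier",(0,0,0)),("carrier_bar",(0,0,52)),("module",(36.5,0,6)),("heat_sink",(0,0,-14))):
    print(n,[(np.round(d["point"]),round(d["conf"],2)) for d in models.place_of(n,"wrist")][:2],proj(w,X(q))[0].round())
snapshot("scene"); print("tee",models.place_of("tee_grip","scene")[:2], proj(cam("scene"),D[:3,:3]@np.array([-58,0,65])+D[:3,3]))
print(bot.sense()["time"],bot.sense()["wrist_force"])
E
```

```text
carrier [(array([272., 192.]), 0.93)] [273. 187.]
carrier_bar [(array([271., 210.]), 0.92)] [273. 204.]
module [(array([231., 191.]), 0.67), (array([559., 386.]), 0.65)] [232. 189.]
heat_sink [] [273. 183.]
tee [{'point': [268.8, 213.9], 'conf': 0.46}] [[267.356 214.666]]
24.7 [-1.045 -0.132 -0.381]
```

Carrier, bar, module and plunger are where they should be, and the gripper is clear. I'm handing the job in.

```bash
python3 -c "
from station import bot
print(bot.sign_off())"
```

```text
the job is handed in; nothing more can be done
None
```

I handed the job in at about 25 s on the robot's clock: the plunger was turned a quarter and left latched open, and the carrier, with its module still in the pocket, was lowered flat onto the heat sink, turned 90° from how it sat on the stand and centred to about 2 mm by camera estimate.

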